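# Plug the drying box bands with their shaping plugs

## Robot

A 7-joint arm with a two-finger parallel gripper is mounted at the origin on a cart in front of the work surface, level with it; the furniture and walls round the work are solid. World frame = base frame: x ahead of the robot, y to its left, z up, the work surface at z = 0. Lengths are in m, angles in rad, forces in N, time in s.
With the tool pointing down it reaches from about 0.425 to 0.925 m from the base axis. Payload 6.8 kg.
Tool frame: the origin (TCP) lies at the very end of the fingers, on their centre line; the grasp point (between the pads) lies 19 mm behind it (bot.tcp_to_grasp is the distance from the TCP to the grasp point, in m); x points along the fingers, y is the direction in which the jaws open and shut, and the axes are right-handed (so a half turn about x gives the same grasp; the last joint's range is limited). The gripper opens to 88 mm and grips with 3 to 60 N. Pads are 20 mm wide; open, the fingers measure 115 mm over their backs; the gripper's body (75 mm by 178 mm) begins 61 mm behind the grasp point.
Start: joints at [1.066, 0.477, 0.022, 1.555, -0.011, 1.109, -0.083], TCP at [0.261, -0.623, 0.223] pointing down, gripper open.
Joint ranges: [-2.96, 2.96], [-0.34, 2.1], [-1.41, 1.46], [0.24, 2.44], [-1.37, 4.51], [0.17, 1.92], [-2.96, 2.96]. Speed limits (rad/s): [2.39, 2.39, 3.14, 3.14, 3.14, 3.14, 3.14].

## Interface

Orientations are given as a unit quaternion [w, x, y, z].
In Python, from bench import telemetry, imaging, order, bot gives the robot as it stands.
- The arm moves only by the tool carry_out, never from a script. Its argument "steps" is a list of rows, each a list of 5 numbers: the shift along the tool's x, y, z in m, then the turn about the tool's x in degrees, then the finger opening in m, from 0 to 0.0878. A call has 1 to 20 rows; each row is the pose to reach, as a shift and turn from the pose commanded when the call began, along the tool's axes at that moment; what a row does not reach only later rows make up. A row lasts 1/8 s, in which the tool goes at most 62.5 mm and 10.7 degrees, less where a joint would pass 70% of its speed; a pose out of reach is approached as far as the arm can. A call with a gripper value outside its range is refused whole. The fingers move at their own pace and stop on an object; the grip force is fixed at half the most. Time passes only in rows, so rows that repeat a pose let the fingers close. It gives the time, the measured TCP pose, the force and the opening at its end, in the units of the state.
- telemetry.get_state(): the state, without advancing time (a new reading comes with each control period).
- imaging.capture(name): name is "side" or "top" or "wrist"; returns a dict with "frame" (400x640x3 uint8, red, green, blue), "depth" (400x640 float32, m along the optical axis (not along the pixel's ray), 0 where there is no reading), "fx", "fy", "cx", "cy" (pixels), "D" ([k1, k2, p1, p2, k3] as OpenCV has them; the pictures are not rectified), "cam_to_world" (4x4, takes a point from camera to world coordinates). Camera axes: x right, y down, z forward; pixel columns grow to the right and rows downward; lengths in m; the calibration is good to about 2 mm. A picture is of the moment at which its call begins.
- order.hand_in(): hands the job in, once; it reports no verdict.
The state is a dict: "time_s": time; "joints": joint angles; "joint_velocities": joint speeds; "tau": joint torques, N m; "ee_pos": TCP position; "orientation": TCP orientation; "contact_force": force on the tool from outside, world axes, zero at the start; "ft_torque": the same for the moment, N m; "width": opening from 0.0 (shut) to 1.0 (fully open).
Only numpy, scipy, OpenCV 4.12 (cv2) and the standard library are available. Lean on these libraries where they do the work, as an engineer would, in place of code of your own. Each camera call takes 0.05 s, during which the arm holds its last target.

## Task

Four freshly bent oval box bands stand in a row on the drying rack at the right and need their shaping plugs, or they will warp as they dry. Move the four plugs from the tray at the left to the rack, so that every band gets the plug of its own size, nose down and fully home with the plug's lip resting flat on the band's rim. Leave the bands standing in their places on the rack, and do not disturb the tack tin or the glue bottle.

Things in the scene. Friction and masses are not known exactly. Their poses are not given: they have to be found in the camera images.
- plug_1: Smallest of 4 oval wooden plugs, nose down in a row of bays 82 mm apart in a low tray (floor 10, rim 20 mm high) at the left. Origin: centre of nose underside; z up, x short, y long axis. Tapered nose 14 mm high, 20x42 mm below, 31x53 above; then oval lip plate 42x64, z 14 to 20 mm; on it a grip bar 18 wide (x), 40 long (y), z 20 to 50 mm. About 40 g.
- plug_2: Second smallest of 4 oval wooden plugs, nose down in a row of bays 82 mm apart in a low tray (floor 10, rim 20 mm high) at the left. Origin: centre of nose underside; z up, x short, y long axis. Tapered nose 14 mm high, 30x56 mm below, 41x67 above; then oval lip plate 52x78, z 14 to 20 mm; on it a grip bar 18 wide (x), 40 long (y), z 20 to 50 mm. About 60 g.
- plug_3: Second largest of 4 oval wooden plugs, nose down in a row of bays 82 mm apart in a low tray (floor 10, rim 20 mm high) at the left. Origin: centre of nose underside; z up, x short, y long axis. Tapered nose 14 mm high, 40x72 mm below, 51x83 above; then oval lip plate 62x94, z 14 to 20 mm; on it a grip bar 18 wide (x), 40 long (y), z 20 to 50 mm. About 90 g.
- plug_4: Largest of 4 oval wooden plugs, nose down in a row of bays 82 mm apart in a low tray (floor 10, rim 20 mm high) at the left. Origin: centre of nose underside; z up, x short, y long axis. Tapered nose 14 mm high, 50x86 mm below, 61x97 above; then oval lip plate 72x108, z 14 to 20 mm; on it a grip bar 18 wide (x), 40 long (y), z 20 to 50 mm. About 120 g.
- band_1: Smallest of 4 bent-wood bands (oval hoops, wall 3 mm), loose, in a row 82 mm apart on a slatted rack at the right (slats 36 mm up, 22 mm dowels between bands). Inside 34x56 mm, 28 mm high. Origin: centre of underside; z up, x short, y long axis. With plug_1 home in it, lip on rim, the plug's origin is 14 mm above the band's. About 30 g.
- band_2: Second smallest of 4 bent-wood bands (oval hoops, wall 3 mm), loose, in a row 82 mm apart on a slatted rack at the right (slats 36 mm up, 22 mm dowels between bands). Inside 44x70 mm, 32 mm high. Origin: centre of underside; z up, x short, y long axis. With plug_2 home in it, lip on rim, the plug's origin is 18 mm above the band's. About 40 g.
- band_3: Second largest of 4 bent-wood bands (oval hoops, wall 3 mm), loose, in a row 82 mm apart on a slatted rack at the right (slats 36 mm up, 22 mm dowels between bands). Inside 54x86 mm, 38 mm high. Origin: centre of underside; z up, x short, y long axis. With plug_3 home in it, lip on rim, the plug's origin is 24 mm above the band's. About 50 g.
- band_4: Largest of 4 bent-wood bands (oval hoops, wall 3 mm), loose, in a row 82 mm apart on a slatted rack at the right (slats 36 mm up, 22 mm dowels between bands). Inside 64x100 mm, 44 mm high. Origin: centre of underside; z up, x short, y long axis. With plug_4 home in it, lip on rim, the plug's origin is 30 mm above the band's. About 60 g.
- tack_tin: Bystander: small open blue round tin of tacks, 55 mm across, 21 mm high, on the table between the drying rack and the long cream carton that lies on the table (the carton is fixed, up to 150 mm high). Origin: centre of its underside. Not to be disturbed.
- glue_bottle: Bystander: glue bottle, 55 mm across, 160 mm tall, standing at the back between the plug tray and the carton. Origin: centre of its underside. Not to be disturbed.

How it is judged:
By the outcome, as a careful person would: the job done as asked, in the order asked, and still so for the second after the job is handed in, with the robot touching nothing.
It also fails if it takes over 122 s, if anything falls off the work surface, if the arm or the gripper's body presses on something with over 40 N, if the wrist force passes 120 N, or if a joint passes its speed limit or range.

## Working session

There is one attempt and no reset: what is moved stays moved. The work goes in short steps, Python scripts to look and compute and a tool call to move; the robot and the scene stay as the last step left them, time stands still between calls to the robot, and variables do not carry over. Pictures are saved under pics/ and viewed, and the job is handed in when it is done.

Besides the shell and the picture viewer there is one more tool, called after ">>>" by a JSON object that holds its "op" and its "data". carry_out: Moves the arm, as the interface text tells. Its arguments: {"type":"object","properties":{"steps":{"type":"array","items":{"type":"array","items":{"type":"number"}}}},"required":["steps"]}

```bash
ls; mkdir -p pics; cat > h.py <<'E'
import numpy as np, cv2
from bench import telemetry, imaging, order, bot
def save(im,n): cv2.imwrite(f"pics/{n}.png",im["frame"][:,:,::-1])
def world(im):
    d=im["depth"];h,w=d.shape
    K=np.array([[im["fx"],0,im["cx"]],[0,im["fy"],im["cy"]],[0,0,1]])
    u,v=np.meshgrid(np.arange(w),np.arange(h))
    p=cv2.undistortPoints(np.stack([u,v],-1).reshape(-1,1,2).astype(np.float64),K,np.array(im["D"])).reshape(h,w,2)
    P=np.concatenate([p*d[...,None],d[...,None]],-1)
    T=np.array(im["cam_to_world"])
    W=P@T[:3,:3].T+T[:3,3]
    W[d==0]=np.nan
    return W
E
python3 - <<'E'
from h import *
s=telemetry.get_state();print(s)
for n in ("top","side","wrist"):
    im=imaging.capture(n);save(im,n+"0");np.savez(f"{n}0.npz",**{k:np.array(v) for k,v in im.items()})
    print(n,np.round(im["cam_to_world"],3).tolist(),im["fx"])
E
```

```text
pics
{'time_s': 0.0, 'joints': array([ 1.06589195,  0.47781288,  0.02235631,  1.5564133 , -0.01151834,
        1.10930221, -0.08309112]), 'joint_velocities': array([-0.00028373, -0.00026837,  0.00041945, -0.00017882,  0.0016996 ,
       -0.00045242, -0.00101246]), 'tau': array([-4.91876926e-05, -5.82840872e+01,  1.53459426e+00, -2.72607440e+01,
       -5.42794098e-02,  1.69615599e-02,  1.99901938e-04]), 'ee_pos': array([ 0.26062372, -0.62201673,  0.22168959]), 'orientation': array([-0.13875943, -0.69306526, -0.13999188,  0.69340366]), 'contact_force': array([ 0.14441967,  0.13393323, -0.06969566]), 'ft_torque': array([-0.02434546,  0.02642716, -0.04169386]), 'width': 1.0021701472601912}
top [[-0.013, -0.995, 0.097, 0.457], [-1.0, 0.015, 0.022, -0.022], [-0.023, -0.097, -0.995, 0.98], [0.0, 0.0, 0.0, 1.0]] 389.4247675065031
side [[0.995, -0.063, 0.078, 0.448], [-0.1, -0.599, 0.794, -0.731], [-0.004, -0.798, -0.602, 0.59], [0.0, 0.0, 0.0, 1.0]] 396.57646564478773
wrist [[0.388, -0.89, -0.239, 0.326], [-0.922, -0.375, -0.1, -0.595], [-0.001, 0.259, -0.966, 0.384], [0.0, 0.0, 0.0, 1.0]] 292.23138568616474
```

View pics/top0.png

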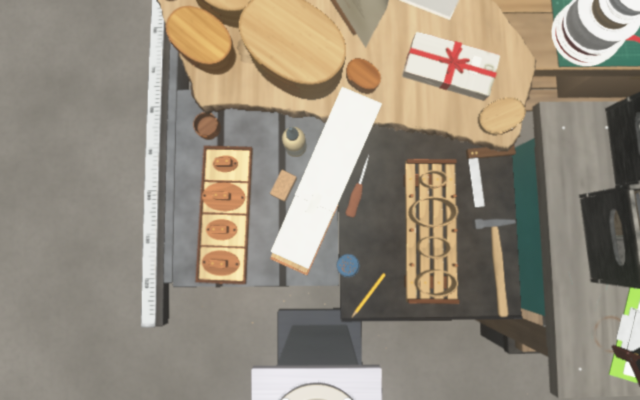

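View pics/side0.png

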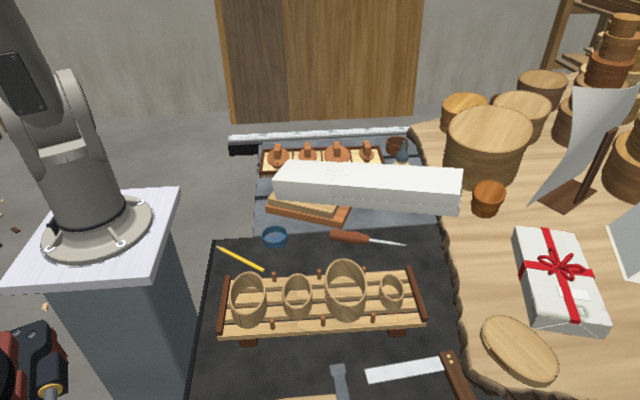

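View pics/wrist0.png

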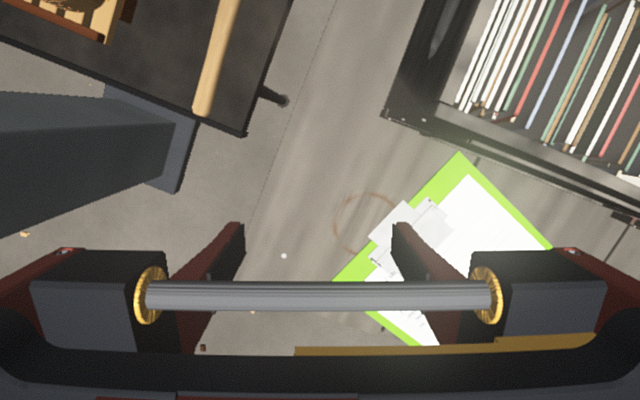

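The top view shows the tray at about pixel (225,215) with four plugs at rows 163, 196, 230 and 263. The rack is at about (432,230), with bands at rows 180, 211, 247 and 283. The white carton lies between them, with the blue tin at (347,265) and the bottle at (293,138). Next I measure.

```bash
cat >> h.py <<'E'
def load(n):
    z=np.load(n+".npz");return {k:z[k] for k in z.files}
def regs(W,box,zlo,zhi,amin=15):
    x0,x1,y0,y1=box
    with np.errstate(invalid='ignore'):
        m=(W[...,0]>x0)&(W[...,0]<x1)&(W[...,1]>y0)&(W[...,1]<y1)&(W[...,2]>zlo)&(W[...,2]<zhi)
    n,l,st,c=cv2.connectedComponentsWithStats(m.astype(np.uint8),connectivity=8)
    out=[]
    for i in range(1,n):
        if st[i,4]<amin: continue
        P=W[l==i]; r=cv2.minAreaRect((P[:,:2]*1000).astype(np.float32))
        out.append((c[i].round(0).tolist(),int(st[i,4]),np.round(r[0],1).tolist(),np.round(r[1],1).tolist(),round(r[2],1),round(float(np.median(P[:,2]))*1000,1)))
    return out
E
python3 - <<'E'
from h import *
im=load("top0");W=world(im)
for p in [(225,163),(222,196),(222,230),(220,263),(225,180),(432,172),(432,264),(347,265),(293,138),(330,180),(190,230),(380,220)]:
    print(p,np.round(W[p[1],p[0]]*1000))
print("bars");[print(r) for r in regs(W,(.2,.8,.15,.45),.047,.075)]
print("lips");[print(r) for r in regs(W,(.2,.8,.15,.45),.024,.038)]
print("bands");[print(r) for r in regs(W,(.2,.8,-.45,-.2),.056,.1)]
print("carton");[print(r) for r in regs(W,(.2,.8,-.15,.2),.04,.2)]
E
```

```text
(225, 163) [651. 211.  60.]
(222, 196) [570. 218.  59.]
(222, 230) [489. 217.  61.]
(220, 263) [411. 220.  63.]
(225, 180) [616. 222.  17.]
(432, 172) [nan nan nan]
(432, 264) [ 399. -293.   -2.]
(347, 265) [400. -82.  -1.]
(293, 138) [690.  41. 129.]
(330, 180) [594. -40. 125.]
(190, 230) [492. 315.   1.]
(380, 220) [ 510. -167.    0.]
bars
([215.0, 109.0], 84, [782.9, 234.2], [12.1, 69.2], 0.7, 69.9)
([242.0, 108.0], 49, [783.9, 171.2], [42.4, 6.9], 83.6, 71.9)
([222.0, 161.0], 134, [655.4, 219.4], [17.4, 38.8], 1.0, 59.7)
([220.0, 195.0], 135, [573.1, 223.1], [39.7, 18.3], 85.8, 59.6)
([218.0, 229.0], 121, [491.3, 226.7], [38.9, 14.5], 89.1, 59.8)
([218.0, 263.0], 127, [409.7, 227.8], [36.4, 16.8], 89.3, 59.4)
lips
([198.0, 119.0], 69, [769.5, 289.5], [19.4, 53.8], 60.1, 31.3)
([211.0, 129.0], 98, [750.5, 257.3], [39.4, 63.6], 57.2, 32.1)
([226.0, 164.0], 188, [657.0, 220.5], [41.8, 63.1], 0.5, 30.1)
([223.0, 197.0], 838, [574.0, 222.8], [106.1, 70.3], 88.5, 30.2)
([221.0, 229.0], 403, [492.5, 229.2], [78.1, 49.3], 89.3, 30.2)
([221.0, 263.0], 610, [409.4, 228.3], [91.5, 58.4], 89.6, 30.1)
bands
([448.0, 118.0], 4016, [734.6, -325.0], [250.8, 131.6], 89.4, 85.5)
([488.0, 120.0], 27, [735.2, -411.6], [29.1, 12.7], 23.1, 99.2)
([434.0, 179.0], 127, [603.9, -288.3], [40.4, 58.7], 2.0, 63.5)
([435.0, 211.0], 350, [524.9, -281.6], [105.1, 71.1], 83.3, 77.4)
([435.0, 248.0], 168, [440.8, -283.2], [75.5, 48.8], 88.9, 66.7)
([439.0, 284.0], 263, [359.4, -283.9], [58.7, 90.8], 0.9, 71.8)
carton
([318.0, 162.0], 10083, [593.4, 24.6], [413.2, 349.6], 0.1, 120.7)
([294.0, 140.0], 503, [700.3, 43.7], [50.8, 54.5], 11.9, 95.6)
```

```bash
cat >> h.py <<'E'
from scipy.spatial.transform import Rotation as R
def pose():
    s=telemetry.get_state();q=s["orientation"];return np.array(s["ee_pos"]),R.from_quat([q[1],q[2],q[3],q[0]]).as_matrix(),s
def rel(*targets):
    """tool-frame shifts from present pose; yaw of tool y also printed"""
    p,Rm,s=pose()
    print("t",round(s["time_s"],2),"pos",np.round(p,4),"F",np.round(s["contact_force"],1),"w",round(s["width"],3))
    print("R",np.round(Rm,3).tolist(),"jaw yaw deg",round(np.degrees(np.arctan2(Rm[1,1],Rm[0,1])),2), "joints",np.round(s["joints"],2))
    for t in targets: print(t,"->",np.round(Rm.T@(np.array(t)-p),4))
E
python3 - <<'E'
from h import *
rel((.26,-.62,.32),(.5,-.35,.32),(.6,0,.32),(.53,.224,.32))
im=load("top0");W=world(im)
for n,p in dict(p1=(656,220,64),p4=(574,223,108),p2=(492,228,78),p3=(410,228,94)).items(): pass
# lips+bars masks, ellipse fit on hull
for n,b,z in [("p1",(.62,.69,.17,.28),(.026,.035)),("p4",(.53,.615,.15,.3),(.026,.035)),("p2",(.455,.53,.17,.29),(.026,.035)),("p3",(.37,.45,.16,.3),(.026,.035)),
 ("b1",(.57,.64,-.34,-.24),(.055,.07)),("b4",(.485,.57,-.35,-.22),(.07,.086)),("b2",(.4,.48,-.34,-.23),(.058,.074)),("b3",(.32,.4,-.345,-.225),(.064,.08))]:
    x0,x1,y0,y1=b
    with np.errstate(invalid='ignore'):
        m=(W[...,0]>x0)&(W[...,0]<x1)&(W[...,1]>y0)&(W[...,1]<y1)&(W[...,2]>z[0])&(W[...,2]<z[1])
    P=W[m][:,:2]*1000
    h=cv2.convexHull(P.astype(np.float32)); print(n,len(P),cv2.fitEllipse(h), np.round([np.ptp(P,axis=0),(P.max(0)+P.min(0))/2],1).tolist(), np.median(W[m][:,2]))
E
```

```text
t 0.15 pos [ 0.2607 -0.6222  0.2219] F [-0.7  0.7  0.6] w 1.0
R [[-0.001, 0.386, -0.922], [0.001, -0.922, -0.386], [-1.0, -0.001, 0.0]] jaw yaw deg -67.26 joints [ 1.07  0.48  0.02  1.56 -0.01  1.11 -0.08]
(0.26, -0.62, 0.32) -> [-0.0981 -0.0024 -0.0002]
(0.5, -0.35, 0.32) -> [-0.0979 -0.1587 -0.3259]
(0.6, 0, 0.32) -> [-0.0975 -0.4428 -0.5534]
(0.53, 0.224, 0.32) -> [-0.0972 -0.6765 -0.5754]
p1 181 ((656.5297241210938, 220.20855712890625), (41.68144607543945, 63.32332229614258), 179.0436248779297) [[41.8, 63.1], [657.0, 220.5]] 0.030045306712797593
p4 833 ((573.3611450195312, 223.4233856201172), (71.24121856689453, 107.89694213867188), 175.89683532714844) [[70.3, 106.2], [574.0, 222.9]] 0.030179382391823606
p2 394 ((491.9507141113281, 228.46778869628906), (50.814735412597656, 78.12493133544922), 178.38604736328125) [[49.6, 78.0], [492.4, 229.2]] 0.030225411373281164
p3 601 ((409.66693115234375, 228.57928466796875), (60.566650390625, 91.6424331665039), 176.0588836669922) [[58.5, 91.5], [409.5, 228.3]] 0.03014630625980219
b1 132 ((604.6043701171875, -288.8741149902344), (41.263893127441406, 59.554195404052734), 178.69569396972656) [[40.6, 58.5], [604.3, -288.2]] 0.06344718463682814
b4 242 ((524.65673828125, -281.7384948730469), (70.99299621582031, 104.80889892578125), 178.95970153808594) [[72.0, 105.1], [524.2, -281.6]] 0.07922858276366396
b2 159 ((449.82403564453125, -293.1251525878906), (60.51250457763672, 97.0277099609375), 22.328641891479492) [[62.2, 87.9], [447.5, -289.5]] 0.06703674665031223
b3 208 ((359.149658203125, -284.1651306152344), (58.4980583190918, 91.03778839111328), 1.177191138267517) [[57.6, 90.7], [358.7, -283.8]] 0.07301327974048027
```

>>> {"op": "carry_out", "data": {"steps": [[-0.05,0,0,0,0.05],[-0.098,0,0,0,0.05],[-0.098,-0.023,-0.047,-5,0.05],[-0.098,-0.046,-0.093,-10,0.05],[-0.098,-0.068,-0.14,-15,0.05],[-0.098,-0.09,-0.186,-20,0.05],[-0.098,-0.113,-0.233,-25,0.05],[-0.098,-0.136,-0.28,-30,0.05],[-0.098,-0.159,-0.326,-35,0.05],[-0.098,-0.2,-0.358,-40,0.05],[-0.098,-0.24,-0.391,-45,0.05],[-0.098,-0.281,-0.423,-50,0.05],[-0.098,-0.321,-0.455,-55,0.05],[-0.098,-0.362,-0.488,-60,0.05],[-0.098,-0.402,-0.52,-65.3,0.05],[-0.098,-0.443,-0.553,-65.3,0.05],[-0.098,-0.49,-0.587,-65.3,0.05],[-0.098,-0.535,-0.621,-65.3,0.05],[-0.098,-0.58,-0.656,-65.3,0.05],[-0.098,-0.624,-0.69,-65.3,0.05]]}}

```text
time_s: 2.65
ee_pos: [0.6564, 0.2211, 0.3203]
orientation: [-0.491, -0.508, -0.491, 0.509]
contact_force: [1.1, -0.4, 0.4]
width: 0.567
```

>>> {"op": "carry_out", "data": {"steps": [[0,0,0,0,0.05],[0,0,0,0,0.05]]}}

```text
time_s: 2.9
ee_pos: [0.6561, 0.2188, 0.3201]
orientation: [-0.491, -0.508, -0.491, 0.509]
contact_force: [0.3, -0.8, 0.6]
width: 0.57
```

```bash
python3 - <<'E'
from h import *
rel((.6566,.2203,.12),(.6566,.2203,.035))
im=imaging.capture("wrist");save(im,"w1");W=world(im)
print(np.round(im["cam_to_world"],3).tolist())
print("bars");[print(r) for r in regs(W,(.2,.72,.15,.32),.047,.075)]
print("lips");[print(r) for r in regs(W,(.2,.72,.15,.32),.024,.038)]
E
```

```text
t 2.9 pos [0.6561 0.2188 0.3201] F [ 0.3 -0.8  0.6] w 0.57
R [[-0.001, 0.999, -0.035], [-0.001, -0.035, -0.999], [-1.0, -0.001, 0.001]] jaw yaw deg -1.98 joints [-0.07  0.49 -0.52  1.36  0.24  1.36 -0.63]
(0.6566, 0.2203, 0.12) -> [ 0.2001  0.0006 -0.0017]
(0.6566, 0.2203, 0.035) -> [ 0.2851  0.0006 -0.0018]
[[0.999, -0.032, -0.009, 0.658], [-0.033, -0.965, -0.261, 0.29], [-0.0, 0.261, -0.965, 0.482], [0.0, 0.0, 0.0, 1.0]]
bars
([155.0, 165.0], 417, [411.8, 228.6], [41.2, 18.0], 86.9, 60.0)
([208.0, 164.0], 404, [492.5, 227.1], [40.5, 18.9], 88.8, 60.2)
([262.0, 165.0], 363, [573.5, 222.6], [39.8, 18.3], 88.0, 60.7)
([318.0, 166.0], 339, [656.2, 219.5], [39.1, 17.6], 88.4, 60.8)
lips
([266.0, 161.0], 2054, [574.0, 222.4], [107.1, 70.3], 84.7, 31.0)
([166.0, 161.0], 1291, [411.8, 228.7], [62.4, 92.1], 8.4, 30.8)
([216.0, 160.0], 845, [493.0, 226.9], [77.4, 52.4], 77.8, 30.9)
([318.0, 161.0], 519, [656.2, 218.9], [63.0, 40.8], 88.7, 31.0)
```

View pics/w1.png

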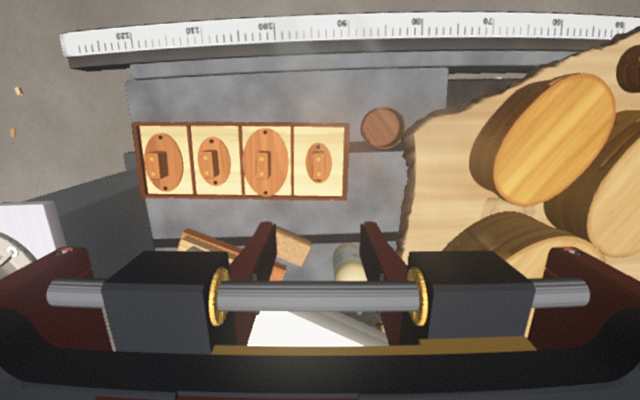

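>>> {"op": "carry_out", "data": {"steps": [[0.05,0,-0.001,0,0.05],[0.1,0,-0.001,0,0.05],[0.15,0,-0.001,0,0.05],[0.2,0,-0.001,0,0.05],[0.24,0,-0.001,0,0.05],[0.265,0,-0.001,0,0.05],[0.28,0,-0.001,0,0.05],[0.286,0,-0.001,0,0.05],[0.286,0,-0.001,0,0.05],[0.286,0,-0.001,0,0.012],[0.286,0,-0.001,0,0.012],[0.286,0,-0.001,0,0.012],[0.286,0,-0.001,0,0.012],[0.286,0,-0.001,0,0.012]]}}

```text
time_s: 4.7
ee_pos: [0.6563, 0.2207, 0.0349]
orientation: [0.491, 0.509, 0.491, -0.508]
contact_force: [-0.7, -1.1, 3.1]
width: 0.203
```

>>> {"op": "carry_out", "data": {"steps": [[0,0,0,0,0.012],[-0.01,0,0,0,0.012],[-0.03,0,0,0,0.012],[-0.07,0,0,0,0.012],[-0.12,0,0,0,0.012],[-0.17,0,0,0,0.012],[-0.22,0,0,0,0.012],[-0.26,0,0,0,0.012],[-0.26,0,0,0,0.012]]}}

```text
time_s: 5.82
ee_pos: [0.6576, 0.2219, 0.3005]
orientation: [0.492, 0.511, 0.49, -0.506]
contact_force: [-0.0, -0.4, -1.1]
width: 0.204
```

```bash
python3 - <<'E'
from h import *
rel((.62,-.1,.3),(.6046,-.289,.3))
im=imaging.capture("wrist");save(im,"w2")
E
```

```text
t 5.83 pos [0.6576 0.2219 0.3005] F [-0.  -0.4 -1.1] w 0.204
R [[0.008, 0.999, -0.034], [0.003, -0.034, -0.999], [-1.0, 0.008, -0.004]] jaw yaw deg -1.96 joints [-0.07  0.5  -0.52  1.39  0.25  1.31 -0.64]
(0.62, -0.1, 0.3) -> [-0.0008 -0.0265  0.323 ]
(0.6046, -0.289, 0.3) -> [-0.0016 -0.0354  0.5124]
```

View pics/w2.png

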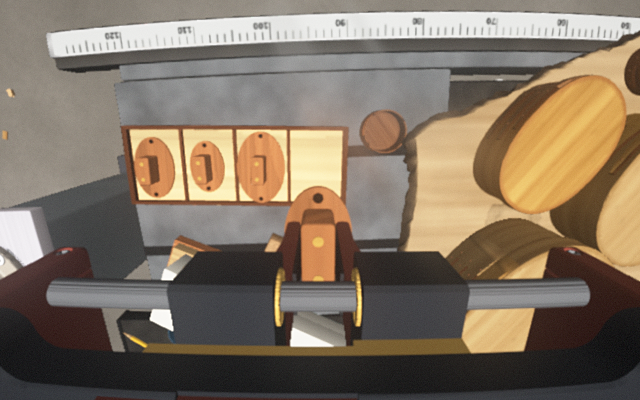

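>>> {"op": "carry_out", "data": {"steps": [[0,-0.003,0.03,0,0.012],[0,-0.006,0.08,0,0.012],[0,-0.01,0.13,0,0.012],[0,-0.014,0.18,0,0.012],[0,-0.018,0.23,0,0.012],[0,-0.021,0.28,0,0.012],[0,-0.024,0.33,0,0.012],[0,-0.027,0.38,-1,0.012],[0,-0.03,0.43,-1,0.012],[0,-0.033,0.475,-1,0.012],[0,-0.034,0.505,-1,0.012],[0,-0.034,0.5125,-1,0.012],[0,-0.034,0.5125,-1,0.012],[0.05,-0.034,0.5125,-1,0.012],[0.1,-0.034,0.5125,-1,0.012],[0.14,-0.034,0.5125,-1,0.012],[0.15,-0.034,0.5125,-1,0.012],[0.15,-0.034,0.5125,-1,0.012],[0.15,-0.034,0.5125,-1,0.012]]}}

```text
time_s: 8.25
ee_pos: [0.6061, -0.2902, 0.1469]
orientation: [0.497, 0.505, 0.495, -0.504]
contact_force: [-0.0, -0.2, -1.0]
width: 0.207
```

```bash
python3 - <<'E'
from h import *
rel((.6046,-.288,.12))
im=imaging.capture("wrist");save(im,"w3");W=world(im)
t=imaging.capture("top");save(t,"t3");Wt=world(t)
s=imaging.capture("side");save(s,"s3")
for z in [(.055,.07),(.07,.085),(.085,.125),(.05,.07)]:
  print(z);[print(r) for r in regs(W,(.3,.68,-.36,-.2),*z)]
  print('top');[print(r) for r in regs(Wt,(.3,.68,-.36,-.2),*z)]
E
```

```text
t 8.25 pos [ 0.6061 -0.2902  0.1469] F [-0.  -0.2 -1. ] w 0.207
R [[0.003, 1.0, -0.016], [-0.001, -0.016, -1.0], [-1.0, 0.003, 0.001]] jaw yaw deg -0.93 joints [ 0.61  0.57 -0.37  1.61  0.24  1.    0.15]
(0.6046, -0.288, 0.12) -> [ 0.0269 -0.0016 -0.0022]
(0.055, 0.07)
([254.0, 167.0], 366, [549.2, -268.6], [20.5, 89.8], 17.6, 63.1)
([85.0, 137.0], 83, [402.7, -231.0], [8.2, 8.3], 34.2, 57.9)
([175.0, 136.0], 65, [484.6, -233.1], [6.9, 6.5], 25.2, 58.0)
([269.0, 137.0], 71, [566.1, -235.2], [7.1, 7.0], 39.1, 58.1)
([204.0, 206.0], 1024, [512.8, -286.1], [43.4, 97.4], 17.8, 62.8)
([71.0, 188.0], 1241, [378.1, -280.1], [26.0, 89.8], 8.6, 62.7)
([30.0, 201.0], 1443, [344.9, -285.8], [28.7, 85.8], 6.9, 62.9)
([133.0, 194.0], 2139, [443.4, -283.7], [76.0, 50.6], 85.9, 64.5)
([315.0, 177.0], 355, [603.1, -273.6], [40.9, 30.0], 5.9, 64.2)
([105.0, 243.0], 62, [400.6, -332.6], [7.2, 7.0], 67.3, 57.8)
([188.0, 245.0], 64, [482.1, -334.7], [7.4, 7.0], 1.1, 58.1)
([273.0, 246.0], 56, [563.1, -336.2], [7.0, 7.0], 48.7, 57.9)
top
([430.0, 181.0], 84, [599.7, -283.3], [50.7, 34.8], 45.6, 62.7)
([4
[... 1643 characters left out ...]

([436.0, 160.0], 36, [649.6, -300.2], [36.3, 7.7], 89.2, 51.2)
([430.0, 181.0], 96, [599.1, -283.5], [51.8, 35.5], 45.6, 62.6)
([437.0, 199.0], 20, [555.5, -291.3], [36.2, 2.9], 81.8, 62.2)
([414.0, 216.0], 55, [515.6, -244.5], [62.9, 24.9], 22.7, 59.8)
([451.0, 215.0], 40, [512.8, -321.5], [10.1, 42.6], 57.9, 61.2)
([435.0, 248.0], 191, [440.8, -282.9], [73.8, 49.0], 88.7, 66.1)
([421.0, 278.0], 48, [368.8, -251.5], [18.5, 50.5], 62.8, 60.1)
([448.0, 286.0], 78, [348.4, -302.0], [31.3, 63.9], 49.0, 60.2)
([417.0, 300.0], 19, [317.9, -240.3], [18.7, 7.2], 88.8, 50.9)
([431.0, 301.0], 41, [317.3, -275.8], [46.8, 7.2], 89.2, 51.1)
([454.0, 301.0], 19, [315.3, -325.1], [23.5, 9.6], 87.9, 50.8)
```

View pics/w3.png

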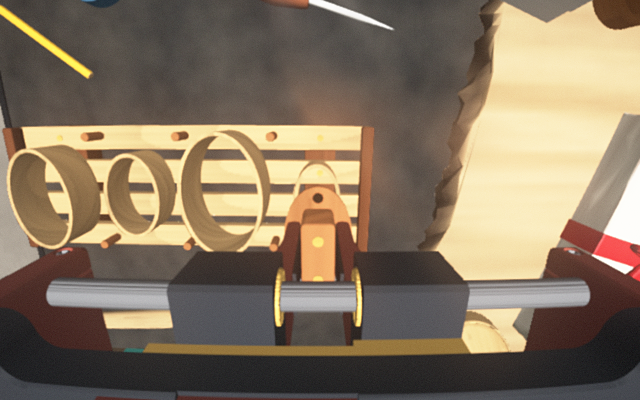

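View pics/s3.png

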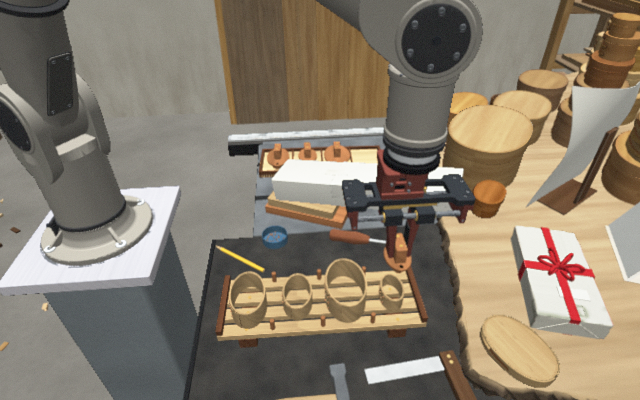

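>>> {"op": "carry_out", "data": {"steps": [[0,-0.002,-0.002,0,0.012],[0.02,-0.002,-0.002,0,0.012],[0.04,-0.002,-0.002,0,0.012],[0.055,-0.002,-0.002,0,0.012],[0.06,-0.002,-0.002,0,0.012],[0.062,-0.002,-0.002,0,0.012],[0.062,-0.002,-0.002,0,0.012]]}}

```text
time_s: 9.28
ee_pos: [0.603, -0.2885, 0.083]
orientation: [0.496, 0.504, 0.496, -0.504]
contact_force: [0.6, 0.1, 0.2]
width: 0.201
```

```bash
python3 - <<'E'
from h import *
rel((.604,-.288,.075))
im=imaging.capture("wrist");save(im,"w4");W=world(im)
for z in [(.055,.07),(.074,.09)]:
  print(z);[print(r) for r in regs(W,(.575,.64,-.36,-.2),*z)]
f=im["frame"][100:300,220:420,::-1];cv2.imwrite("pics/w4c.png",cv2.resize(f,None,fx=3,fy=3,interpolation=cv2.INTER_CUBIC))
E
```

```text
t 9.28 pos [ 0.603  -0.2885  0.083 ] F [0.6 0.1 0.2] w 0.201
R [[0.001, 1.0, -0.017], [-0.0, -0.017, -1.0], [-1.0, 0.001, 0.0]] jaw yaw deg -0.97 joints [ 0.6   0.64 -0.35  1.66  0.27  0.89  0.12]
(0.604, -0.288, 0.075) -> [ 0.008   0.001  -0.0005]
(0.055, 0.07)
([331.0, 192.0], 303, [613.7, -270.7], [15.1, 40.0], 51.8, 64.0)
(0.074, 0.09)
([317.0, 206.0], 1605, [602.9, -271.9], [28.5, 41.3], 89.5, 79.2)
```

View pics/w4c.png

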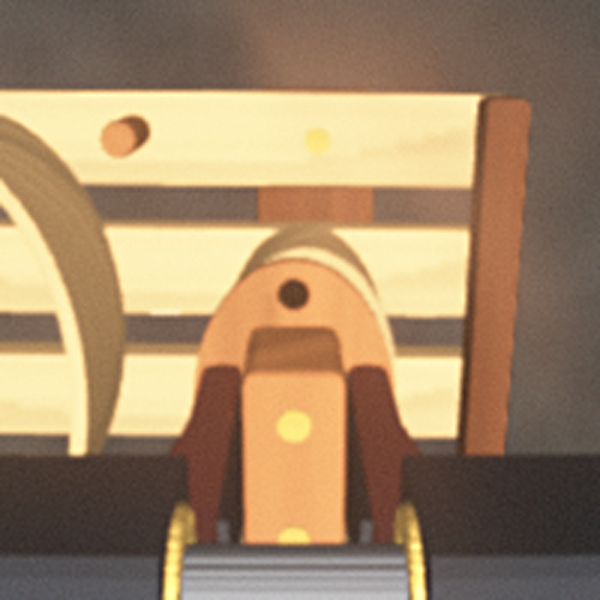

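```bash
python3 - <<'E'
from h import *
im=imaging.capture("wrist");W=world(im)
for z in [(.057,.07),(.074,.09)]:
  m=(W[...,0]>.575)&(W[...,0]<.64)&(W[...,1]>-.3)&(W[...,1]<-.2)&(W[...,2]>z[0])&(W[...,2]<z[1])
  P=W[m]*1000; print(z,P.min(0).round(1),P.max(0).round(1), np.percentile(P,[1,99],axis=0).round(1).tolist())
E
```

```text
(0.057, 0.07) [ 593.6 -289.9   57.1] [ 625.1 -258.2   66.3] [[594.8, -287.5, 57.4], [624.9, -258.4, 65.8]]
(0.074, 0.09) [ 582.1 -286.5   74.2] [ 623.4 -257.7   90. ] [[583.6, -282.5, 75.6], [622.0, -258.1, 89.5]]
```

>>> {"op": "carry_out", "data": {"steps": [[0,0.002,0,0,0.012],[0.003,0.002,0,0,0.012],[0.006,0.002,0,0,0.012],[0.009,0.002,0,0,0.012],[0.009,0.002,0,0,0.012]]}}

```text
time_s: 10.0
ee_pos: [0.6046, -0.2884, 0.0744]
orientation: [-0.496, -0.504, -0.496, 0.504]
contact_force: [-3.4, 1.2, 6.6]
width: 0.201
```

```bash
python3 - <<'E'
from h import *
rel()
im=imaging.capture("wrist");W=world(im)
for z in [(.057,.067),(.067,.09)]:
  m=(W[...,0]>.575)&(W[...,0]<.64)&(W[...,1]>-.3)&(W[...,1]<-.2)&(W[...,2]>z[0])&(W[...,2]<z[1])
  P=W[m]*1000; print(z,len(P),P.min(0).round(1),P.max(0).round(1), np.median(P,axis=0))
E
```

```text
t 10.0 pos [ 0.6046 -0.2884  0.0744] F [-3.4  1.2  6.6] w 0.201
R [[-0.0, 1.0, -0.017], [-0.0, -0.017, -1.0], [-1.0, -0.0, 0.0]] jaw yaw deg -0.97 joints [ 0.6   0.65 -0.35  1.66  0.27  0.88  0.12]
(0.057, 0.067) 110 [ 591.  -276.9   57. ] [ 623.5 -257.7   66.9] [ 610.65380162 -260.09717683   61.5609208 ]
(0.067, 0.09) 1910 [ 583.7 -286.5   67.1] [ 625.  -257.5   90. ] [ 604.38551653 -269.72785998   70.7499022 ]
```

>>> {"op": "carry_out", "data": {"steps": [[0.001,0,0,0,0.012],[0.001,0,0,0,0.012],[0.001,0,0,0,0.05],[0.001,0,0,0,0.05],[0.001,0,0,0,0.05],[-0.01,0,0,0,0.05],[-0.05,0,0,0,0.05],[-0.11,0,0,0,0.05],[-0.17,0,0,0,0.05],[-0.22,0,0,0,0.05],[-0.226,0,0,0,0.05],[-0.226,0,0,0,0.05]]}}

```text
time_s: 11.55
ee_pos: [0.6045, -0.2884, 0.2999]
orientation: [0.496, 0.504, 0.496, -0.504]
contact_force: [-1.2, -0.0, -1.3]
width: 0.57
```

```bash
cat >> h.py <<'E'
def ov(W,b,z):
    x0,x1,y0,y1=b
    with np.errstate(invalid='ignore'):
        m=(W[...,0]>x0)&(W[...,0]<x1)&(W[...,1]>y0)&(W[...,1]<y1)&(W[...,2]>z[0])&(W[...,2]<z[1])
    P=W[m]*1000
    if len(P)<8: print("few",len(P));return
    h=cv2.convexHull(P[:,:2].astype(np.float32)); e=cv2.fitEllipse(h)
    A=np.c_[P[:,:2]-P[:,:2].mean(0),np.ones(len(P))]; c=np.linalg.lstsq(A,P[:,2],rcond=None)[0]
    print(len(P),"ell",np.round(e[0],1),np.round(e[1],1),round(e[2],1),"zmed",round(float(np.median(P[:,2])),1),"slope deg",np.round(np.degrees(c[:2]),2))
E
python3 - <<'E'
from h import *
rel()
im=imaging.capture("wrist");save(im,"w5");W=world(im)
t=imaging.capture("top");save(t,"t5");Wt=world(t)
for w in (W,Wt):
  ov(w,(.57,.64,-.34,-.24),(.066,.08)); ov(w,(.57,.64,-.34,-.24),(.09,.11))
E
```

```text
t 11.55 pos [ 0.6045 -0.2884  0.2999] F [-1.2 -0.  -1.3] w 0.57
R [[0.0, 1.0, -0.017], [-0.0, -0.017, -1.0], [-1.0, 0.0, 0.0]] jaw yaw deg -0.97 joints [ 0.63  0.44 -0.4   1.45  0.17  1.28  0.2 ]
670 ell [ 604.1 -290. ] [41.3 63.8] 179.3 zmed 70.5 slope deg [0.03 0.05]
430 ell [ 603.8 -290.3] [22.3 48.2] 178.8 zmed 100.3 slope deg [ 0.58 -1.02]
205 ell [ 603.7 -288.8] [40.7 61.8] 178.0 zmed 70.5 slope deg [0.42 1.16]
147 ell [ 604.4 -288.2] [25.4 39.2] 177.8 zmed 99.5 slope deg [ 7.03 -1.45]
```

View pics/w5.png

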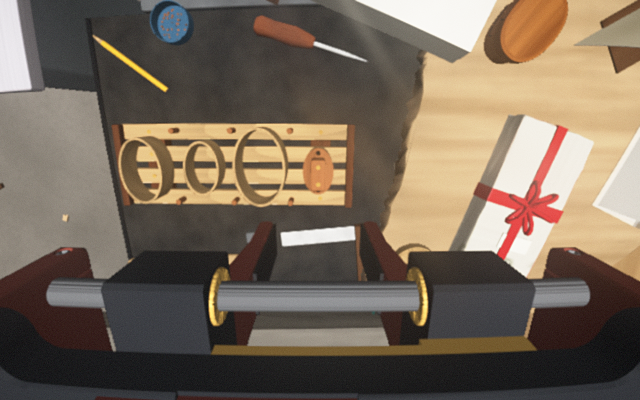

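```bash
python3 - <<'E'
from h import *
im=imaging.capture("wrist");W=world(im)
ov(W,(.484,.566,-.35,-.22),(.0765,.086))
ov(W,(.40,.482,-.34,-.23),(.0655,.074))
ov(W,(.32,.4,-.345,-.225),(.0715,.08))
rel((.62,-.1,.32),(.62,.05,.32),(.574,.2235,.32))
E
```

```text
574 ell [ 525.4 -282.7] [ 69.8 105.9] 178.5 zmed 80.2 slope deg [0.3  0.02]
375 ell [ 442.9 -284.1] [50.4 76.5] 175.1 zmed 68.2 slope deg [ 0.76 -0.29]
470 ell [ 360.1 -284.3] [61.3 91.5] 0.0 zmed 73.9 slope deg [ 0.04 -0.13]
t 11.7 pos [ 0.6037 -0.2882  0.2976] F [0.1 0.1 0.2] w 0.57
R [[-0.003, 1.0, -0.017], [0.001, -0.017, -1.0], [-1.0, -0.003, -0.001]] jaw yaw deg -0.96 joints [ 0.63  0.45 -0.4   1.45  0.17  1.28  0.2 ]
(0.62, -0.1, 0.32) -> [-0.0222  0.0131 -0.1885]
(0.62, 0.05, 0.32) -> [-0.022   0.0106 -0.3385]
(0.574, 0.2235, 0.32) -> [-0.0216 -0.0383 -0.5112]
```

>>> {"op": "carry_out", "data": {"steps": [[0,0,-0.03,0,0.05],[0,0,-0.085,0,0.05],[0,-0.005,-0.145,0,0.05],[0,-0.01,-0.205,0,0.05],[0,-0.015,-0.265,0,0.05],[0,-0.02,-0.325,0.5,0.05],[0,-0.025,-0.385,1.5,0.05],[0,-0.03,-0.44,1.5,0.05],[0,-0.036,-0.485,1.5,0.05],[0,-0.0385,-0.511,1.5,0.05],[0,-0.0385,-0.511,1.5,0.05],[0.05,-0.0385,-0.511,1.5,0.05],[0.1,-0.0385,-0.511,1.5,0.05],[0.15,-0.0385,-0.511,1.5,0.05],[0.17,-0.0385,-0.511,1.5,0.05],[0.17,-0.0385,-0.511,1.5,0.05]]}}

```text
time_s: 13.7
ee_pos: [0.5745, 0.2218, 0.1287]
orientation: [-0.489, -0.51, -0.489, 0.512]
contact_force: [-0.2, -0.7, 0.5]
width: 0.57
```

```bash
python3 - <<'E'
from h import *
rel((.5735,.223,.035))
im=imaging.capture("wrist");save(im,"w6");W=world(im)
ov(W,(.53,.616,.15,.3),(.026,.035));ov(W,(.53,.616,.15,.3),(.055,.065))
E
```

```text
t 13.7 pos [0.5745 0.2218 0.1287] F [-0.2 -0.7  0.5] w 0.57
R [[-0.002, 0.999, -0.044], [-0.001, -0.044, -0.999], [-1.0, -0.002, 0.001]] jaw yaw deg -2.53 joints [-0.07  0.54 -0.54  1.76  0.33  0.94 -0.79]
(0.5735, 0.223, 0.035) -> [ 0.0937 -0.0008 -0.0013]
5799 ell [573.3 222.6] [ 71.9 108. ] 176.0 zmed 31.0 slope deg [ 0.05 -0.11]
990 ell [573.6 223.1] [21.1 48.9] 174.5 zmed 60.8 slope deg [ 0.58 -1.04]
```

>>> {"op": "carry_out", "data": {"steps": [[0.02,-0.001,-0.001,1.5,0.05],[0.05,-0.001,-0.001,1.5,0.05],[0.075,-0.001,-0.001,1.5,0.05],[0.088,-0.001,-0.001,1.5,0.05],[0.093,-0.001,-0.001,1.5,0.05],[0.093,-0.001,-0.001,1.5,0.05],[0.093,-0.001,-0.001,1.5,0.012],[0.093,-0.001,-0.001,1.5,0.012],[0.093,-0.001,-0.001,1.5,0.012],[0.093,-0.001,-0.001,1.5,0.012],[0.093,-0.001,-0.001,1.5,0.012],[0.083,-0.001,-0.001,1.5,0.012],[0.06,-0.001,-0.001,1.5,0.012],[0.02,-0.001,-0.001,1.5,0.012],[-0.04,-0.001,-0.001,1.5,0.012],[-0.1,-0.001,-0.001,1.5,0.012],[-0.15,-0.001,-0.001,1.5,0.012],[-0.17,-0.001,-0.001,1.5,0.012],[-0.17,-0.001,-0.001,1.5,0.012]]}}

```text
time_s: 16.12
ee_pos: [0.5743, 0.2248, 0.3018]
orientation: [0.483, 0.518, 0.482, -0.516]
contact_force: [0.2, -1.2, -2.3]
width: 0.205
```

```bash
python3 - <<'E'
from h import *
rel((.6,.05,.3),(.6,-.1,.3),(.5255,-.282,.3),(.5255,-.282,.16))
im=imaging.capture("wrist");save(im,"w7")
E
```

```text
t 16.12 pos [0.5743 0.2248 0.3018] F [ 0.2 -1.2 -2.3] w 0.205
R [[0.003, 0.998, -0.069], [0.001, -0.069, -0.998], [-1.0, 0.003, -0.002]] jaw yaw deg -3.96 joints [-0.04  0.38 -0.58  1.58  0.22  1.25 -0.72]
(0.6, 0.05, 0.3) -> [0.0016 0.0377 0.1726]
(0.6, -0.1, 0.3) -> [0.0014 0.0481 0.3222]
(0.5255, -0.282, 0.3) -> [ 0.0009 -0.0137  0.5089]
(0.5255, -0.282, 0.16) -> [ 0.1409 -0.0142  0.5091]
```

View pics/w7.png

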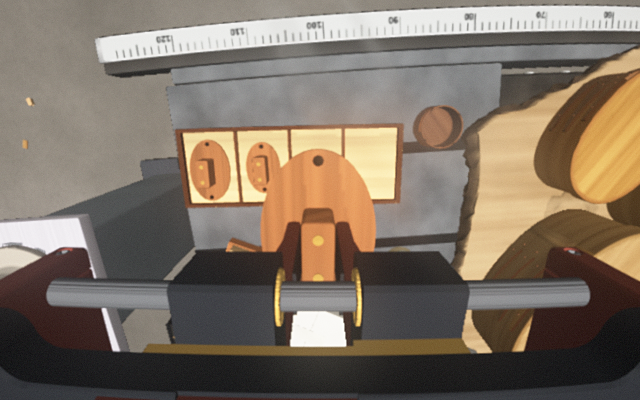

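>>> {"op": "carry_out", "data": {"steps": [[0,0,0.03,0,0.012],[0,-0.002,0.08,0,0.012],[0,-0.003,0.13,0,0.012],[0,-0.004,0.18,0,0.012],[0,-0.005,0.23,0,0.012],[0,-0.006,0.28,-1,0.012],[0,-0.007,0.33,-2.5,0.012],[0,-0.008,0.38,-2.5,0.012],[0,-0.01,0.43,-2.5,0.012],[0,-0.012,0.475,-2.5,0.012],[0,-0.014,0.502,-2.5,0.012],[0,-0.014,0.509,-2.5,0.012],[0,-0.014,0.509,-2.5,0.012],[0.05,-0.014,0.509,-2.5,0.012],[0.1,-0.014,0.509,-2.5,0.012],[0.14,-0.014,0.509,-2.5,0.012],[0.16,-0.014,0.509,-2.5,0.012],[0.17,-0.014,0.509,-2.5,0.012],[0.17,-0.014,0.509,-2.5,0.012],[0.17,-0.014,0.509,-2.5,0.012]]}}

```text
time_s: 18.68
ee_pos: [0.5255, -0.2824, 0.1308]
orientation: [0.494, 0.507, 0.493, -0.506]
contact_force: [-0.1, 0.1, -0.5]
width: 0.204
```

```bash
cat >> h.py <<'E'
def ext(W,b,z):
    x0,x1,y0,y1=b
    with np.errstate(invalid='ignore'):
        m=(W[...,0]>x0)&(W[...,0]<x1)&(W[...,1]>y0)&(W[...,1]<y1)&(W[...,2]>z[0])&(W[...,2]<z[1])
    P=W[m]*1000; print(z,len(P),"min",P.min(0).round(1),"max",P.max(0).round(1),"med",np.median(P,axis=0).round(1))
E
python3 - <<'E'
from h import *
rel((.525,-.2815,.091))
im=imaging.capture("wrist");save(im,"w8");W=world(im)
ext(W,(.484,.566,-.3,-.2),(.075,.085));ext(W,(.484,.566,-.3,-.2),(.1,.145))
f=im["frame"][100:300,170:470,::-1];cv2.imwrite("pics/w8c.png",cv2.resize(f,None,fx=2.5,fy=2.5,interpolation=cv2.INTER_CUBIC))
E
```

```text
t 18.68 pos [ 0.5255 -0.2824  0.1308] F [-0.1  0.1 -0.5] w 0.204
R [[0.002, 1.0, -0.025], [-0.001, -0.025, -1.0], [-1.0, 0.002, 0.001]] jaw yaw deg -1.44 joints [ 0.65  0.47 -0.34  1.82  0.2   0.89  0.19]
(0.525, -0.2815, 0.091) -> [ 0.0398 -0.0006 -0.001 ]
(0.075, 0.085) 298 min [ 500.9 -246.8   75.2] max [ 551.6 -229.    82.9] med [ 526.1 -233.4   80.4]
(0.1, 0.145) 7790 min [ 488.6 -293.9  118.9] max [ 561.3 -229.7  145. ] med [ 525.9 -259.5  125. ]
```

View pics/w8c.png

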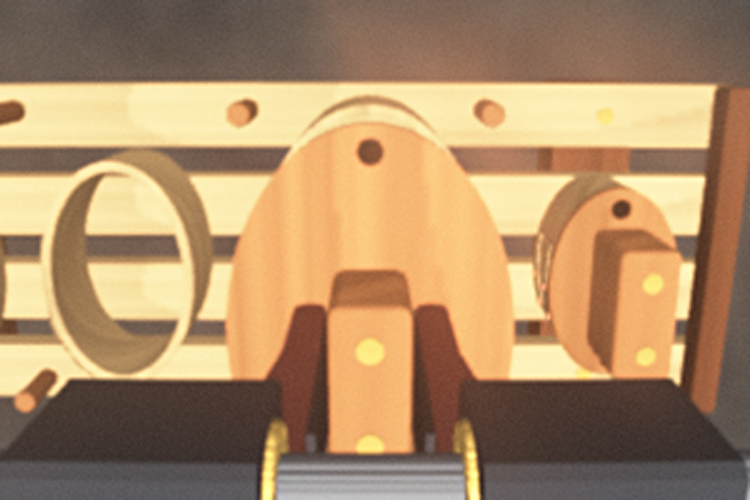

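>>> {"op": "carry_out", "data": {"steps": [[0.01,0,-0.0015,0,0.012],[0.02,0,-0.0015,0,0.012],[0.027,0,-0.0015,0,0.012],[0.031,0,-0.0015,0,0.012],[0.034,0,-0.0015,0,0.012],[0.037,0,-0.0015,0,0.012],[0.039,0,-0.0015,0,0.012],[0.039,0,-0.0015,0,0.012]]}}

```text
time_s: 19.73
ee_pos: [0.5249, -0.2812, 0.0923]
orientation: [-0.494, -0.506, -0.493, 0.507]
contact_force: [-4.7, 1.9, 11.1]
width: 0.205
```

```bash
python3 - <<'E'
from h import *
rel((.525,-.2815,.091))
im=imaging.capture("wrist");save(im,"w9");W=world(im)
ext(W,(.484,.566,-.3,-.2),(.07,.08));ext(W,(.484,.566,-.3,-.2),(.083,.1))
E
```

```text
t 19.73 pos [ 0.5249 -0.2812  0.0923] F [-4.7  1.9 11.1] w 0.205
R [[0.0, 1.0, -0.026], [-0.001, -0.026, -1.0], [-1.0, 0.0, 0.001]] jaw yaw deg -1.48 joints [ 0.64  0.52 -0.33  1.84  0.22  0.81  0.17]
(0.525, -0.2815, 0.091) -> [0.0013 0.0001 0.0003]
(0.07, 0.08) 46 min [ 516.  -239.8   70.2] max [ 546.7 -228.9   77.9] med [ 530.1 -230.1   72.9]
(0.083, 0.1) 7524 min [ 488.3 -293.5   83. ] max [ 560.4 -228.5   99.9] med [ 525.3 -257.5   86.5]
```

>>> {"op": "carry_out", "data": {"steps": [[0.001,-0.0005,0,0,0.012],[0.001,-0.0005,0,0,0.012],[0.001,0,0,0,0.05],[0.001,0,0,0,0.05],[0.001,0,0,0,0.05],[-0.01,0,0,0,0.05],[-0.05,0,0,0,0.05],[-0.11,0,0,0,0.05],[-0.17,0,0,0,0.05],[-0.205,0,0,0,0.05],[-0.209,0,0,0,0.05],[-0.209,0,0,0,0.05]]}}

```text
time_s: 21.28
ee_pos: [0.5242, -0.281, 0.2992]
orientation: [-0.493, -0.506, -0.494, 0.506]
contact_force: [-1.2, 0.7, -0.2]
width: 0.57
```

```bash
python3 - <<'E'
from h import *
im=imaging.capture("wrist");save(im,"w10");W=world(im)
ov(W,(.57,.64,-.34,-.24),(.066,.08)); 
ov(W,(.484,.566,-.35,-.22),(.083,.09))
ov(W,(.40,.482,-.34,-.23),(.0655,.074))
ov(W,(.32,.4,-.345,-.225),(.0715,.08))
rel((.58,.05,.3),(.492,.2285,.3))
E
```

```text
598 ell [ 604.2 -290. ] [42.  63.7] 179.9 zmed 70.6 slope deg [0.16 0.1 ]
2999 ell [ 524.3 -282.9] [ 71.5 107.9] 178.8 zmed 86.6 slope deg [ 0.07 -0.13]
340 ell [ 442.6 -284.1] [49.3 76. ] 174.0 zmed 68.2 slope deg [ 0.26 -0.09]
479 ell [ 359.8 -284.4] [60.7 92.2] 0.4 zmed 74.1 slope deg [0.2  0.01]
t 21.32 pos [ 0.5239 -0.2809  0.2984] F [-0.1  0.1 -0.2] w 0.569
R [[-0.002, 1.0, -0.026], [0.001, -0.026, -1.0], [-1.0, -0.002, -0.001]] jaw yaw deg -1.46 joints [ 0.68  0.31 -0.37  1.64  0.12  1.22  0.26]
(0.58, 0.05, 0.3) -> [-0.0015  0.0476 -0.3322]
(0.492, 0.2285, 0.3) -> [-0.0011 -0.0449 -0.5084]
```

View pics/w10.png

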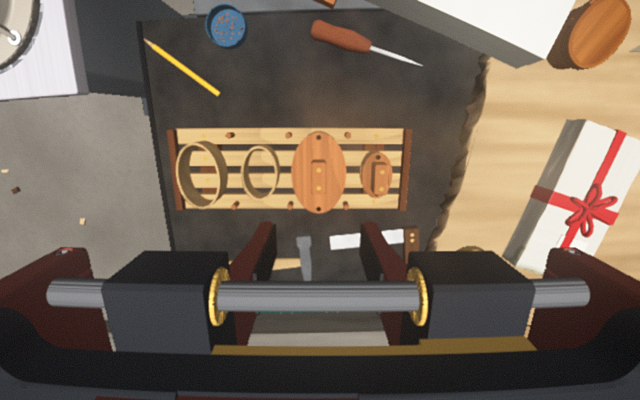

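>>> {"op": "carry_out", "data": {"steps": [[0,0,-0.03,0,0.05],[0,0,-0.085,0,0.05],[0,0,-0.145,0,0.05],[0,0,-0.205,0,0.05],[0,-0.005,-0.265,0,0.05],[0,-0.015,-0.325,0,0.05],[0,-0.025,-0.38,0,0.05],[0,-0.034,-0.435,0,0.05],[0,-0.041,-0.48,0,0.05],[0,-0.044,-0.508,0,0.05],[0,-0.044,-0.508,0,0.05],[0.05,-0.044,-0.508,0,0.05],[0.1,-0.044,-0.508,0,0.05],[0.15,-0.044,-0.508,0,0.05],[0.17,-0.044,-0.508,0,0.05],[0.17,-0.044,-0.508,0,0.05]]}}

```text
time_s: 23.32
ee_pos: [0.4924, 0.2254, 0.1273]
orientation: [-0.493, -0.505, -0.494, 0.509]
contact_force: [0.5, -0.7, 0.1]
width: 0.57
```

```bash
python3 - <<'E'
from h import *
rel((.492,.228,.035))
im=imaging.capture("wrist");save(im,"w11");W=world(im)
ov(W,(.452,.532,.15,.3),(.026,.035));ov(W,(.452,.532,.15,.3),(.055,.065))
E
```

```text
t 23.32 pos [0.4924 0.2254 0.1273] F [ 0.5 -0.7  0.1] w 0.57
R [[-0.005, 1.0, -0.027], [-0.003, -0.027, -1.0], [-1.0, -0.005, 0.003]] jaw yaw deg -1.55 joints [-0.06  0.45 -0.61  1.93  0.33  0.87 -0.86]
(0.492, 0.228, 0.035) -> [ 0.0923 -0.0001 -0.0029]
2529 ell [491.9 227.4] [51.7 77.9] 178.3 zmed 31.0 slope deg [ 0.06 -0.11]
1018 ell [492.5 227.7] [25.8 43.9] 178.1 zmed 60.8 slope deg [ 0.96 -0.68]
```

>>> {"op": "carry_out", "data": {"steps": [[0.02,0,-0.001,0,0.05],[0.05,0,-0.001,0,0.05],[0.075,0,-0.001,0,0.05],[0.088,0,-0.001,0,0.05],[0.093,0,-0.001,0,0.05],[0.093,0,-0.001,0,0.05],[0.093,0,-0.001,0,0.012],[0.093,0,-0.001,0,0.012],[0.093,0,-0.001,0,0.012],[0.093,0,-0.001,0,0.012],[0.093,0,-0.001,0,0.012],[0.083,0,-0.001,0,0.012],[0.06,0,-0.001,0,0.012],[0.02,0,-0.001,0,0.012],[-0.04,0,-0.001,0,0.012],[-0.1,0,-0.001,0,0.012],[-0.15,0,-0.001,0,0.012],[-0.17,0,-0.001,0,0.012],[-0.17,0,-0.001,0,0.012]]}}

```text
time_s: 25.75
ee_pos: [0.4942, 0.2294, 0.3016]
orientation: [0.494, 0.508, 0.493, -0.505]
contact_force: [-0.1, -0.1, -0.9]
width: 0.203
```

```bash
python3 - <<'E'
from h import *
rel((.54,.05,.3),(.54,-.1,.3),(.4425,-.283,.3),(.4425,-.283,.16))
E
```

```text
t 25.75 pos [0.4942 0.2294 0.3016] F [-0.1 -0.1 -0.9] w 0.203
R [[0.003, 1.0, -0.026], [0.001, -0.026, -1.0], [-1.0, 0.003, -0.001]] jaw yaw deg -1.46 joints [ 0.02  0.26 -0.68  1.74  0.18  1.2  -0.73]
(0.54, 0.05, 0.3) -> [0.0015 0.0504 0.1782]
(0.54, -0.1, 0.3) -> [0.0013 0.0542 0.3281]
(0.4425, -0.283, 0.3) -> [ 0.0008 -0.0386  0.5135]
(0.4425, -0.283, 0.16) -> [ 0.1408 -0.0391  0.5137]
```

>>> {"op": "carry_out", "data": {"steps": [[0,0.005,0.03,0,0.012],[0,0.012,0.08,0,0.012],[0,0.02,0.13,0,0.012],[0,0.025,0.18,0,0.012],[0,0.025,0.23,0,0.012],[0,0.02,0.28,0,0.012],[0,0.012,0.33,0,0.012],[0,0,0.38,0,0.012],[0,-0.014,0.43,0,0.012],[0,-0.028,0.475,0,0.012],[0,-0.037,0.505,0,0.012],[0,-0.038,0.5135,0,0.012],[0,-0.038,0.5135,0,0.012],[0.05,-0.038,0.5135,0,0.012],[0.1,-0.038,0.5135,0,0.012],[0.14,-0.038,0.5135,0,0.012],[0.165,-0.038,0.5135,0,0.012],[0.175,-0.038,0.5135,0,0.012],[0.175,-0.038,0.5135,0,0.012],[0.175,-0.038,0.5135,0,0.012]]}}

```text
time_s: 28.25
ee_pos: [0.4436, -0.2835, 0.1258]
orientation: [0.494, 0.506, 0.493, -0.506]
contact_force: [-0.5, -0.5, -0.4]
width: 0.2
```

```bash
python3 - <<'E'
from h import *
rel((.442,-.2825,.079))
im=imaging.capture("wrist");save(im,"w12");W=world(im)
ext(W,(.40,.482,-.3,-.2),(.062,.075));ext(W,(.40,.482,-.3,-.2),(.1,.14))
f=im["frame"][100:300,170:470,::-1];cv2.imwrite("pics/w12c.png",cv2.resize(f,None,fx=2.5,fy=2.5,interpolation=cv2.INTER_CUBIC))
t=imaging.capture("top");Wt=world(t)
ov(Wt,(.41,.472,-.33,-.23),(.06,.074))
E
```

```text
t 28.25 pos [ 0.4436 -0.2835  0.1258] F [-0.5 -0.5 -0.4] w 0.2
R [[0.002, 1.0, -0.025], [-0.001, -0.025, -1.0], [-1.0, 0.002, 0.001]] jaw yaw deg -1.43 joints [ 0.72  0.37 -0.33  1.98  0.17  0.81  0.27]
(0.442, -0.2825, 0.079) -> [ 0.0468 -0.0017 -0.001 ]
(0.062, 0.075) 342 min [ 418.5 -271.7   62.1] max [ 465.9 -245.5   70.3] med [ 443.1 -252.2   68.3]
(0.1, 0.14) 3389 min [ 417.2 -291.9  114.5] max [ 468.7 -245.7  139.9] med [ 443.8 -264.5  120.1]
68 ell [ 440.9 -281.6] [48.8 71.4] 171.4 zmed 66.9 slope deg [ 0.88 -1.37]
```

View pics/w12c.png

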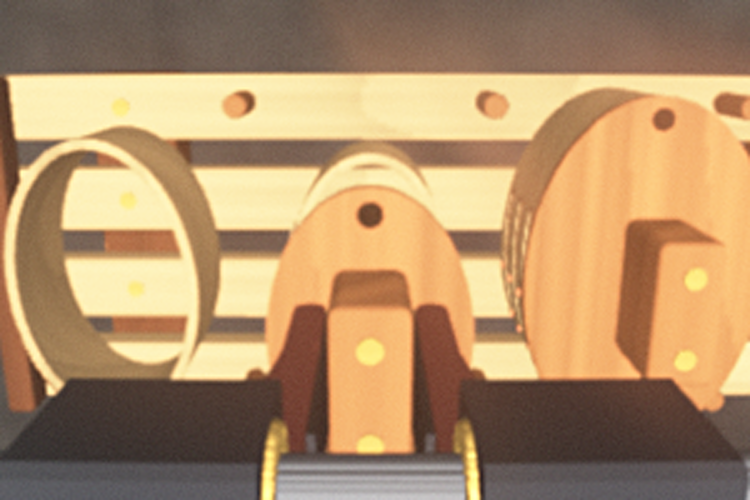

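>>> {"op": "carry_out", "data": {"steps": [[0,-0.001,-0.001,2,0.012],[0.015,-0.001,-0.001,2,0.012],[0.027,-0.001,-0.001,2,0.012],[0.033,-0.001,-0.001,2,0.012],[0.038,-0.001,-0.001,2,0.012],[0.042,-0.001,-0.001,2,0.012],[0.045,-0.001,-0.001,2,0.012],[0.046,-0.001,-0.001,2,0.012],[0.046,-0.001,-0.001,2,0.012]]}}

```text
time_s: 29.48
ee_pos: [0.4417, -0.2826, 0.0802]
orientation: [-0.485, -0.515, -0.484, 0.515]
contact_force: [-4.4, 3.0, 15.1]
width: 0.205
```

```bash
python3 - <<'E'
from h import *
rel((.442,-.2825,.079))
im=imaging.capture("wrist");save(im,"w13");W=world(im)
ext(W,(.40,.482,-.3,-.2),(.058,.068));ext(W,(.40,.482,-.3,-.2),(.07,.085))
E
```

```text
t 29.48 pos [ 0.4417 -0.2826  0.0802] F [-4.4  3.  15.1] w 0.205
R [[0.0, 0.998, -0.061], [-0.001, -0.061, -0.998], [-1.0, 0.0, 0.001]] jaw yaw deg -3.47 joints [ 0.7   0.44 -0.31  2.02  0.2   0.71  0.21]
(0.442, -0.2825, 0.079) -> [ 0.0012  0.0003 -0.0001]
(0.058, 0.068) 188 min [ 400.1 -273.4   58. ] max [ 481.9 -227.7   68. ] med [ 446.4 -245.9   60.2]
(0.07, 0.085) 3038 min [ 415.2 -291.1   70. ] max [ 467.  -244.8   85. ] med [ 442.8 -262.3   74.5]
```

>>> {"op": "carry_out", "data": {"steps": [[0.001,-0.0005,0,0,0.012],[0.001,-0.0005,0,0,0.012],[0.001,0,0,0,0.05],[0.001,0,0,0,0.05],[0.001,0,0,0,0.05],[-0.01,0,0,0,0.05],[-0.05,0,0,0,0.05],[-0.11,0,0,0,0.05],[-0.17,0,0,0,0.05],[-0.215,0,0,0,0.05],[-0.221,0,0,0,0.05],[-0.221,0,0,0,0.05]]}}

```text
time_s: 31.02
ee_pos: [0.4414, -0.2824, 0.2997]
orientation: [-0.485, -0.515, -0.485, 0.515]
contact_force: [-1.0, 0.6, -1.0]
width: 0.573
```

```bash
python3 - <<'E'
from h import *
im=imaging.capture("wrist");save(im,"w14");W=world(im)
ov(W,(.57,.64,-.34,-.24),(.066,.08)); 
ov(W,(.484,.566,-.35,-.22),(.083,.09))
ov(W,(.40,.482,-.34,-.23),(.071,.079))
ov(W,(.32,.4,-.345,-.225),(.0715,.08))
rel((.52,.0,.3),(.48,.12,.3),(.411,.229,.3))
E
```

```text
592 ell [ 604.3 -289.4] [42.5 64.6] 0.5 zmed 70.5 slope deg [ 0.96 -0.49]
2939 ell [ 524.7 -282.6] [ 72.6 108. ] 178.6 zmed 86.6 slope deg [ 0.06 -0.15]
1253 ell [ 441.2 -284.1] [51.3 77.4] 176.7 zmed 74.6 slope deg [ 0.14 -0.04]
439 ell [ 359.5 -284.7] [59.5 91.9] 179.4 zmed 74.3 slope deg [0.28 0.1 ]
t 31.07 pos [ 0.4409 -0.2822  0.2987] F [ 0.3 -0.4 -0.5] w 0.572
R [[-0.002, 0.998, -0.06], [0.001, -0.06, -0.998], [-1.0, -0.002, -0.001]] jaw yaw deg -3.46 joints [ 0.76  0.18 -0.35  1.8   0.07  1.17  0.33]
(0.52, 0.0, 0.3) -> [-0.0012  0.0619 -0.2865]
(0.48, 0.12, 0.3) -> [-0.0011  0.0147 -0.4038]
(0.411, 0.229, 0.3) -> [-0.0009 -0.0607 -0.5085]
```

View pics/w14.png

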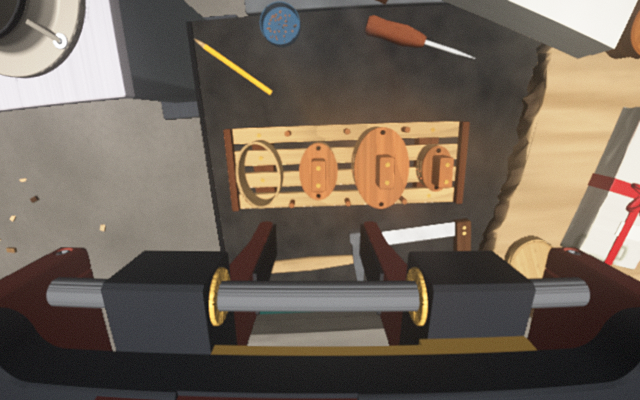

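Three plugs are home and level. I'm going for plug 3 on an arc that keeps the radius in reach.

>>> {"op": "carry_out", "data": {"steps": [[0,0.006,-0.03,0,0.05],[0,0.018,-0.08,0,0.05],[0,0.031,-0.13,0,0.05],[0,0.043,-0.18,0,0.05],[0,0.053,-0.23,0,0.05],[0,0.06,-0.28,0,0.05],[0,0.048,-0.33,0,0.05],[0,0.03,-0.375,0,0.05],[0,0.008,-0.415,0,0.05],[0,-0.02,-0.455,0,0.05],[0,-0.045,-0.49,0,0.05],[0,-0.06,-0.5085,0,0.05],[0,-0.06,-0.5085,0,0.05],[0.05,-0.06,-0.5085,0,0.05],[0.1,-0.06,-0.5085,0,0.05],[0.15,-0.06,-0.5085,0,0.05],[0.17,-0.06,-0.5085,0,0.05],[0.17,-0.06,-0.5085,0,0.05]]}}

```text
time_s: 33.33
ee_pos: [0.4116, 0.2266, 0.1274]
orientation: [-0.484, -0.513, -0.485, 0.517]
contact_force: [0.4, -0.5, 1.1]
width: 0.566
```

```bash
python3 - <<'E'
from h import *
rel((.411,.229,.035))
im=imaging.capture("wrist");save(im,"w15");W=world(im)
ov(W,(.372,.452,.15,.3),(.026,.035));ov(W,(.372,.452,.15,.3),(.055,.065))
E
```

```text
t 33.33 pos [0.4116 0.2266 0.1274] F [ 0.4 -0.5  1.1] w 0.566
R [[-0.005, 0.998, -0.062], [-0.002, -0.062, -0.998], [-1.0, -0.005, 0.003]] jaw yaw deg -3.54 joints [-0.04  0.35 -0.69  2.08  0.31  0.81 -0.98]
(0.411, 0.229, 0.035) -> [ 0.0924 -0.0003 -0.0026]
4120 ell [410.5 228.7] [61.6 94.1] 176.2 zmed 31.0 slope deg [-0.01 -0.09]
1016 ell [410.8 228.5] [23.9 47.5] 176.7 zmed 60.7 slope deg [ 0.79 -1.15]
```

>>> {"op": "carry_out", "data": {"steps": [[0.02,-0.0005,-0.001,0,0.05],[0.05,-0.0005,-0.001,0,0.05],[0.075,-0.0005,-0.001,0,0.05],[0.088,-0.0005,-0.001,0,0.05],[0.093,-0.0005,-0.001,0,0.05],[0.093,-0.0005,-0.001,0,0.05],[0.093,-0.0005,-0.001,0,0.012],[0.093,-0.0005,-0.001,0,0.012],[0.093,-0.0005,-0.001,0,0.012],[0.093,-0.0005,-0.001,0,0.012],[0.093,-0.0005,-0.001,0,0.012],[0.083,-0.0005,-0.001,0,0.012],[0.06,-0.0005,-0.001,0,0.012],[0.02,-0.0005,-0.001,0,0.012],[-0.04,-0.0005,-0.001,0,0.012],[-0.1,-0.0005,-0.001,0,0.012],[-0.15,-0.0005,-0.001,0,0.012],[-0.17,-0.0005,-0.001,0,0.012],[-0.17,-0.0005,-0.001,0,0.012]]}}

```text
time_s: 35.75
ee_pos: [0.4124, 0.2302, 0.3013]
orientation: [0.485, 0.516, 0.484, -0.514]
contact_force: [0.1, 0.8, -2.0]
width: 0.202
```

```bash
python3 - <<'E'
from h import *
rel((.5,.08,.3),(.53,-.03,.3),(.5,-.13,.3),(.36,-.283,.3))
E
```

```text
t 35.75 pos [0.4124 0.2302 0.3013] F [ 0.1  0.8 -2. ] w 0.202
R [[0.003, 0.998, -0.06], [0.001, -0.06, -0.998], [-1.0, 0.003, -0.001]] jaw yaw deg -3.47 joints [ 0.08  0.13 -0.78  1.88  0.1   1.17 -0.79]
(0.5, 0.08, 0.3) -> [0.0014 0.0965 0.1446]
(0.53, -0.03, 0.3) -> [0.0014 0.1331 0.2526]
(0.5, -0.13, 0.3) -> [0.0012 0.1092 0.3543]
(0.36, -0.283, 0.3) -> [ 0.0006 -0.0213  0.5154]
```

>>> {"op": "carry_out", "data": {"steps": [[0,0.025,0.037,0,0.012],[0,0.057,0.085,0,0.012],[0,0.09,0.13,0,0.012],[0,0.11,0.18,0,0.012],[0,0.125,0.23,-1,0.012],[0,0.127,0.28,-2,0.012],[0,0.118,0.325,-3,0.012],[0,0.098,0.37,-3.5,0.012],[0,0.068,0.41,-3.5,0.012],[0,0.035,0.45,-3.5,0.012],[0,0.005,0.485,-3.5,0.012],[0,-0.015,0.508,-3.5,0.012],[0,-0.0205,0.5155,-3.5,0.012],[0,-0.0205,0.5155,-3.5,0.012],[0.05,-0.0205,0.5155,-3.5,0.012],[0.1,-0.0205,0.5155,-3.5,0.012],[0.14,-0.0205,0.5155,-3.5,0.012],[0.165,-0.0205,0.5155,-3.5,0.012],[0.17,-0.0205,0.5155,-3.5,0.012],[0.17,-0.0205,0.5155,-3.5,0.012]]}}

```text
time_s: 38.25
ee_pos: [0.3614, -0.283, 0.13]
orientation: [0.501, 0.5, 0.5, -0.499]
contact_force: [-0.2, 0.4, -0.5]
width: 0.201
```

```bash
python3 - <<'E'
from h import *
rel((.36,-.283,.085))
im=imaging.capture("wrist");save(im,"w16");W=world(im)
ext(W,(.32,.4,-.31,-.2),(.07,.08));ext(W,(.32,.4,-.31,-.2),(.1,.145))
f=im["frame"][100:300,170:470,::-1];cv2.imwrite("pics/w16c.png",cv2.resize(f,None,fx=2.5,fy=2.5,interpolation=cv2.INTER_CUBIC))
E
```

```text
t 38.25 pos [ 0.3614 -0.283   0.13  ] F [-0.2  0.4 -0.5] w 0.201
R [[0.001, 1.0, 0.002], [0.0, 0.002, -1.0], [-1.0, 0.001, -0.0]] jaw yaw deg 0.13 joints [ 0.83  0.27 -0.35  2.13  0.13  0.77  0.4 ]
(0.36, -0.283, 0.085) -> [ 0.045  -0.0014  0.0001]
(0.07, 0.08) 271 min [ 334.6 -258.3   70.1] max [ 378.8 -237.9   75.8] med [ 355.3 -242.4   74.2]
(0.1, 0.145) 5556 min [ 330.  -294.3  119. ] max [ 392.1 -236.6  144.9] med [ 360.8 -261.8  124.2]
```

View pics/w16c.png

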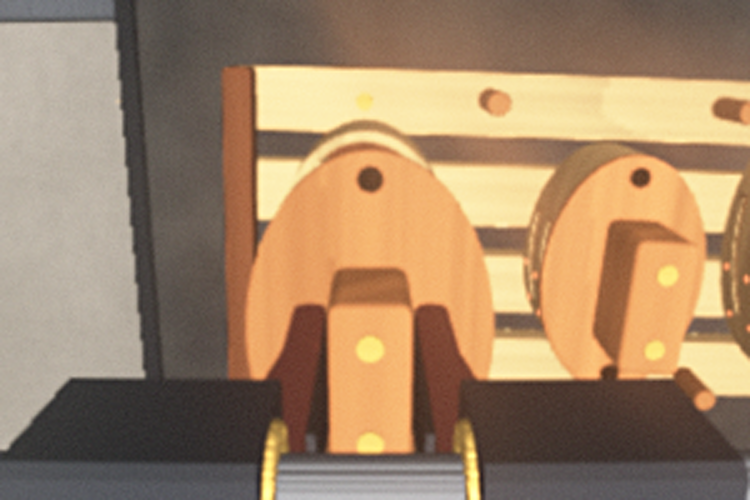

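>>> {"op": "carry_out", "data": {"steps": [[0,-0.0015,0,0,0.012],[0.015,-0.0015,0,0,0.012],[0.026,-0.0015,0,0,0.012],[0.032,-0.0015,0,0,0.012],[0.037,-0.0015,0,0,0.012],[0.041,-0.0015,0,0,0.012],[0.044,-0.0015,0,0,0.012],[0.044,-0.0015,0,0,0.012]]}}

```text
time_s: 39.3
ee_pos: [0.359, -0.2836, 0.0863]
orientation: [0.5, 0.5, 0.5, -0.5]
contact_force: [-2.9, 1.3, 6.5]
width: 0.203
```

```bash
python3 - <<'E'
from h import *
rel((.36,-.283,.085))
im=imaging.capture("wrist");save(im,"w17");W=world(im)
ext(W,(.32,.4,-.31,-.2),(.063,.074));ext(W,(.32,.4,-.31,-.2),(.076,.09))
E
```

```text
t 39.3 pos [ 0.359  -0.2836  0.0863] F [-2.9  1.3  6.5] w 0.203
R [[-0.0, 1.0, 0.001], [-0.0, 0.001, -1.0], [-1.0, -0.0, 0.0]] jaw yaw deg 0.04 joints [ 0.81  0.34 -0.33  2.16  0.18  0.66  0.36]
(0.36, -0.283, 0.085) -> [ 0.0013  0.001  -0.0006]
(0.063, 0.074) 86 min [ 344.3 -251.1   63.1] max [ 380.2 -237.6   73.4] med [ 362.6 -239.2   67.8]
(0.076, 0.09) 5143 min [ 327.6 -294.8   76.2] max [ 389.6 -237.3   90. ] med [ 358.3 -261.1   80.5]
```

Lip top reads 80.5 mm, against 80 mm expected. I'll press lightly, release and lift.

>>> {"op": "carry_out", "data": {"steps": [[0.001,0,0,0,0.012],[0.001,0,0,0,0.012],[0.001,0,0,0,0.05],[0.001,0,0,0,0.05],[0.001,0,0,0,0.05],[-0.01,0,0,0,0.05],[-0.05,0,0,0,0.05],[-0.11,0,0,0,0.05],[-0.17,0,0,0,0.05],[-0.21,0,0,0,0.05],[-0.215,0,0,0,0.05],[-0.215,0,0,0,0.05]]}}

```text
time_s: 40.85
ee_pos: [0.3586, -0.2834, 0.3005]
orientation: [0.5, 0.5, 0.5, -0.5]
contact_force: [-0.5, 0.4, 0.3]
width: 0.572
```

```bash
python3 - <<'E'
from h import *
rel()
im=imaging.capture("wrist");save(im,"w18");W=world(im)
t=imaging.capture("top");save(t,"t18");Wt=world(t)
s=imaging.capture("side");save(s,"s18")
for w in (W,Wt):
  ov(w,(.57,.64,-.34,-.24),(.066,.08)); 
  ov(w,(.484,.566,-.35,-.22),(.083,.09))
  ov(w,(.40,.482,-.34,-.23),(.071,.079))
  ov(w,(.32,.4,-.345,-.225),(.0765,.085))
f=s["frame"][230:360,190:450,::-1];cv2.imwrite("pics/s18c.png",cv2.resize(f,None,fx=3,fy=3,interpolation=cv2.INTER_CUBIC))
# tin and bottle vs start
a=load("top0")["frame"].astype(int);b=t["frame"].astype(int)
for n,(c,r) in dict(tin=(347,265),bottle=(293,138)).items():
  def cen(F):
    F=F[r-20:r+20,c-20:c+20]; m=(F[...,2]-F[...,0]>25); return np.argwhere(m).mean(0).round(1),m.sum()
  print(n,np.abs(a-b)[r-16:r+16,c-16:c+16].mean().round(2),cen(a) if n=="tin" else "",cen(b) if n=="tin" else "")
E
```

```text
t 40.85 pos [ 0.3586 -0.2834  0.3005] F [-0.5  0.4  0.3] w 0.572
R [[-0.0, 1.0, 0.001], [-0.0, 0.001, -1.0], [-1.0, -0.0, 0.0]] jaw yaw deg 0.03 joints [ 0.88  0.06 -0.37  1.93  0.02  1.15  0.51]
639 ell [ 604.3 -289.7] [43.9 63.6] 0.9 zmed 70.8 slope deg [ 1.86 -0.93]
2668 ell [ 524.7 -282.2] [ 72.3 107.9] 179.5 zmed 86.5 slope deg [ 0.17 -0.2 ]
1165 ell [ 441.4 -284.1] [52.1 78. ] 176.6 zmed 74.6 slope deg [ 0.01 -0.18]
2043 ell [ 358.6 -284.7] [61.5 93.8] 179.8 zmed 80.6 slope deg [ 0.04 -0.1 ]
210 ell [ 604.1 -288.7] [40.4 61.8] 179.6 zmed 70.3 slope deg [-0.42  0.01]
952 ell [ 524.1 -281.9] [ 71.1 105.9] 178.5 zmed 86.1 slope deg [ 0.01 -0.2 ]
414 ell [ 440.5 -283.2] [50.9 75.9] 175.5 zmed 74.0 slope deg [ 0.48 -0.54]
667 ell [ 358.9 -284.5] [60.2 91.4] 2.1 zmed 80.0 slope deg [-0.12  0.05]
tin 0.58 (array([19.8, 20.7]), np.int64(359)) (array([19.9, 20.7]), np.int64(357))
bottle 0.47
```

View pics/s18c.png

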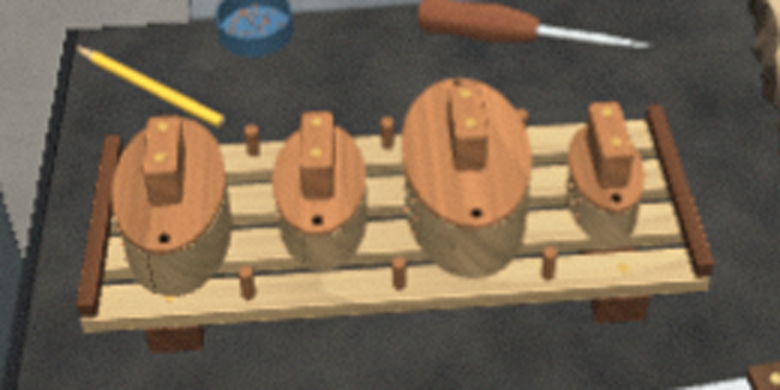

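View pics/t18.png

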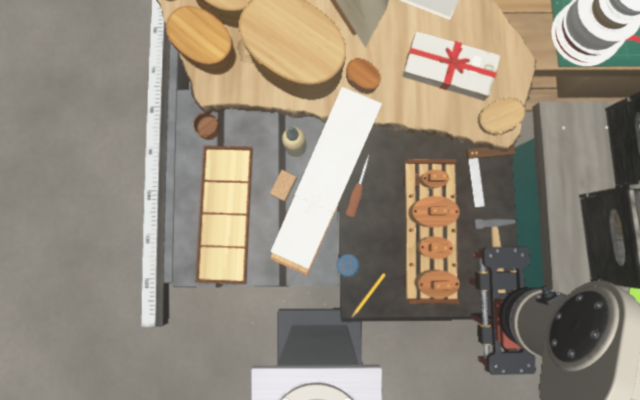

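The last pictures show all four plugs seated level, at top-view rows 178, 211, 247 and 284. The tray is empty, and the tin (347,265) and bottle (293,138) have not moved.

```bash
python3 - <<'E'
from h import *
print(order.hand_in())
E
```

```text
the job is handed in; nothing more can be done
None
```

All four plugs are in the bands of their own size, nose down with their lips on the rims. I handed the job in at about 41 s of the 122 s allowed; the hand-in reports no verdict.

- **Seating:** the last lip-top heights from the two cameras were 70.3–70.8, 86.1–86.5, 74.0–74.6 and 80.0–80.6 mm for bands 1, 4, 2 and 3. With each plug fully home they should be 70, 86, 74 and 80 mm. The wrist camera reads about 0.5 mm high throughout.
- **Level:** the fitted slopes were within about 0.5° of flat, except one. The last wrist view gave plug 1 a tilt of about 2°, from an oblique view that probably took in some of the grip bar. The top view put the same plug within 0.5°, and the first wrist view after placing it within 0.1°.
- **Bands:** each lip centre, which covers its band, stayed within about 2 mm of the band's measured place.
- **Tin and bottle:** their patches of the top view did not change from the start.
- **Forces:** the highest force I read was about 16 N, at the moments I checked. The gripper was open and well clear of everything when I handed in.

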